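# Refit the grinder's outlet guard

### The job

The meat grinder has been washed: squeeze the two red finger tabs to draw in the sprung hinge pins, lift the outlet guard off the drip stand and drop it back into the hinge on the front of the grinder. Feel it down gently until its tube is fully seated, then let the pins spring home through both eyes and leave the guard hanging there; do not force it, drop it or disturb the things around.

Things in the scene. Friction and masses are not known exactly. Their poses are not given: they have to be found in the camera images.
- guard: Outlet guard, 0.35 to 0.5 kg: slotted sheet 160 mm wide, 3 mm thick, hanging from a round hinge tube 16 mm thick, 200 mm long; lower edge 155 mm under the tube's centre line. Origin: middle of the tube, on its centre line; y along the tube, z up when plumb, x square to the sheet. Same both ways round. Sprung pins in both ends, drawn in by two red tabs on top.
- tabs (a point): On the guard, midway between the two red finger tabs, 27 mm above the tube's centre line. The tabs stand side by side along the guard's y: each 16 mm wide along x, 5 mm along y, reaching 46 mm above the centre line; outer faces 59 mm apart. Squeezed along y until they stop: 31 mm; both pins are then fully in and the guard can be carried by the tabs.
- pin_a (a joint): Sprung pin at the tube's +y end: 8 mm brass rod, flat nose, fixed to one tab. 0: fully out, 12 mm proud of the tube; 0.014 m: drawn in, 2 mm inside it. Its spring pushes out with 3.6 N at 0, 9.2 N when in. Let go with the nose against the lug plate, not its eye, it stays 7 mm or more in and can hold the guard up, jammed.
- pin_b (a joint): The same at the tube's -y end.
- stand: Drip stand, fixed, on which the guard hangs at first, its pins through two lugs. Origin on the table under the tube's middle, y along the tube, centre line 205 mm up. Tray 150 x 270 mm, 16 mm high; two flat uprights 210 mm apart along y. Way out: up 50 mm, then along x to either side.
- stand_hinge (a point): Middle of the stand's hinge line. Each lug: 5 mm plate, 32 mm wide along x, inner face 102.5 mm from the middle (2.5 mm beside the tube's end), 11 mm eye for the pin on the centre line, plate up to 24 mm above it, then a mouth flared outwards up to 38 mm. On its inner side a 90-degree V seat, mouth 24 mm wide along x, 12 mm long along y, carries the tube's end.
- grinder: Bench meat grinder, fixed. Origin on the table under the middle of its guard hinge; x points out of the outlet, away from the machine, y along the hinge. Outlet ring nut (112 mm wide) ends 32 mm behind the hinge; feed neck (92 mm wide, 330 mm high) 150 mm behind; housing (350 mm high) from 205 mm behind. Free in front of and above the hinge.
- hinge_mark (a point): Nominal middle of the grinder's guard hinge, 225 mm up, axes as the grinder's. Lugs, eyes and V seats as on the stand, on two arms clamped in slotted holes: the hinge line lies anywhere from 12 mm below to 12 mm above this mark, not measured, to be felt; sideways and fore-and-aft the mark is true. Tube seated = pins level with the eyes, 1.5 mm play all round.
- catch_tub: Grey tub, 160 x 190 mm, 42 mm high, on the table below the outlet; origin under its middle. To be left alone.
- bowl: White bowl, 170 mm wide, 70 mm high; origin under its middle. To be left alone.
- spice_jar: Glass jar with red cap, 56 mm wide, 90 mm high; origin under its middle. To be left alone.
- filling_tube: Steel sausage filling tube standing on its 68 mm flange, 120 mm high; origin under its middle. To be left alone.
There are look-alikes about, which are no part of the job. There is more than one size of the guard; the job needs the smaller.

How it is judged:
By the outcome, as a careful person would: the job done as asked, in the order asked, and still so for the second after the job is handed in, with the robot touching nothing.
It also fails if it takes over 51 s, if anything falls off the work surface, if the arm or the gripper's body presses on something with over 40 N, if the wrist force passes 120 N, or if a joint passes its speed limit or range.

### The arm

A 6-joint arm with a two-finger parallel gripper is mounted at the origin on the work surface. World frame = base frame: x ahead of the robot, y to its left, z up, the work surface at z = 0. Lengths are in mm, angles in rad, forces in N, time in s.
With the tool pointing down it reaches from about 300 to 775 mm from the base axis. Payload 14.6 kg.
Tool frame: the origin (TCP) lies at the very end of the fingers, on their centre line; the grasp point (between the pads) lies 19 mm behind it; z points along the fingers, y is the line along which they close (so a half turn about z gives the same grasp; the last joint's range is limited). The gripper opens to 94 mm and grips with 3 to 60 N. Pads are 16 mm wide; open, the fingers measure 119 mm over their backs; the gripper's body (75 mm by 177 mm) begins 78 mm behind the grasp point.
Start: joints at [1.089, 0.3, 1.521, -0, 1.321, -0.067], TCP at [221.65, 503.349, 205.446] pointing down, gripper open.
Joint ranges: [-3.03, 3.03], [-0.79, 2.21], [0.23, 2.52], [-1.04, 4.18], [0, 3.07], [-2.55, 2.55]. Speed limits (rad/s): [2.22, 2.22, 2.57, 3.14, 3.14, 3.14].

### API

Orientations are given as [roll, pitch, yaw] about the fixed x, y, z axes, in that order (R = Rz(yaw) Ry(pitch) Rx(roll)).
In Python, from cell import manip, camera, get_calibration gives the robot as it stands. The module is installed in compiled form; this text tells all that it offers.
- The arm moves only by the tool jog_arm, never from a script. Its argument "plan" is one flat list of numbers, 6 for each row, row after row: the shift along the world's x, y, z in m, then the turn, a rotation vector about the world's x, y, z in degrees. A call has 1 to 20 rows; each row is the pose to reach, as a shift and turn from the pose commanded when the call began; what a row does not reach only later rows make up. A row lasts 1/10 s, in which the tool goes at most 50 mm and 8.59 degrees, less where a joint would pass 70% of its speed; a pose out of reach is approached as far as the arm can. A call with a gripper value outside its range is refused whole. "claw" is the finger opening in m, from 0 to 0.094, set as the call begins (left out, the last holds). The fingers move at their own pace and stop on an object; "force" is the grip in N (left out, the last holds). Time passes only in rows, so rows that repeat a pose let the fingers close. It gives the time, the measured TCP pose, the force, the opening and the grip force at its end, in the units of the state.
- manip.read_state(): the state, without advancing time (a new reading comes with each control period).
- camera(name): name is "side" or "top" or "wrist"; returns (picture, depth): 480x640x3 uint8, red, green, blue; 480x640 float32, mm along the optical axis (not along the pixel's ray), 0 where there is no reading.
- get_calibration(name): a dict with "fx", "fy", "cx", "cy" (pixels), "origin" and "attitude" of the camera in the world. Camera axes: x right, y down, z forward; pixel columns grow to the right and rows downward; lengths in mm; the calibration is good to about 2 mm. A picture is of the moment at which its call begins: read the wrist's pose just before it. get_calibration takes no time and is no camera call; for the wrist camera it gives the pose at the moment of the call.
- manip.sign_off(): hands the job in; it is judged then, once.
The state is a dict: "clock": time; "joints": joint angles; "qd": joint speeds; "effort": joint torques, N m; "eef_pos": TCP position; "eef_rot": TCP orientation; "wrist_force": force on the tool from outside, world axes, zero at the start; "moment": the same for the moment, N m; "finger_gap": finger opening in mm; "finger_force": force on a finger pad.
Only numpy, scipy, OpenCV 4.12 (cv2) and the standard library are available. Lean on these libraries where they do the work, as an engineer would, in place of code of your own. Each camera call takes 0.05 s, during which the arm holds its last target. There are 200 camera calls.

## Working session

There is one attempt and no reset: what is moved stays moved. The work goes in short steps, Python scripts to look and compute and a tool call to move; the robot and the scene stay as the last step left them, time stands still between calls to the robot, and variables do not carry over. Pictures are saved under pics/ and viewed, at most 10 in all, crops included, and the job is handed in when it is done.

Besides the shell and the picture viewer there is one more tool, called after "Request:" by a JSON object that holds its "fn" and its "kwargs". jog_arm: Moves the arm, as the interface text tells. Its arguments: {"type":"object","properties":{"plan":{"type":"array"},"claw":{"type":"number"},"force":{"type":"number"}},"required":["plan"]}

```bash
mkdir -p pics; cat > h.py <<'E'
import numpy as np,cv2
from cell import manip,camera,get_calibration
from scipy.spatial.transform import Rotation as R
def snap(n,f):
    c=get_calibration(n); p,d=camera(n); cv2.imwrite(f'pics/{f}.png',p[:,:,::-1]); np.savez(f'pics/{f}.npz',p=p,d=d,c=np.array(c,dtype=object)); return p,d,c
def load(f):
    z=np.load(f'pics/{f}.npz',allow_pickle=True); return z['p'],z['d'],z['c'].item()
def att(c):
    a=np.array(c['attitude'],float); 
    return a if a.shape==(3,3) else (R.from_euler('xyz',a).as_matrix() if a.size==3 else R.from_quat(a).as_matrix())
def ray(c,u,v):
    return att(c)@np.array([(u-c['cx'])/c['fx'],(v-c['cy'])/c['fy'],1.])
def onz(c,u,v,z):
    o=np.array(c['origin'],float); r=ray(c,u,v); return o+r*(z-o[2])/r[2]
def dp(c,d,u,v): return np.array(c['origin'],float)+ray(c,u,v)*d[int(round(v)),int(round(u))]
E
python3 - <<'E'
from h import *
for n in('top','side'):
    p,d,c=snap(n,n+'0'); print(c)
print(manip.read_state())
E
```

```text
{'fx': 445.4091703512481, 'fy': 445.4091703512481, 'cx': 317.05897350298613, 'cy': 239.9309992226783, 'origin': array([ 507.45817823,  123.91401418, 1210.50669481]), 'attitude': array([-3.05286056e+00,  2.33637403e-03, -1.56274266e+00])}
{'fx': 481.21678050374516, 'fy': 481.21678050374516, 'cx': 313.4158142533593, 'cy': 234.92745691456759, 'origin': array([ 410.82210853, 1033.94400748,  936.65486782]), 'attitude': array([-2.28814606, -0.00980142, -2.9458264 ])}
{'clock': 0.1, 'joints': array([ 1.08943035e+00,  3.00437012e-01,  1.52149133e+00, -2.98019053e-05,
        1.32070666e+00, -6.65823446e-02]), 'qd': array([ 0.00132611, -0.00124858, -0.00227722, -0.00199347, -0.00068167,
        0.00099576]), 'effort': array([-7.55140377e-05, -5.32656884e+01, -3.53276610e+01,  7.09116552e-02,
        2.35636916e-02, -1.14385380e-04]), 'eef_pos': array([221.5410987 , 503.15969812, 204.94299677]), 'eef_rot': array([-3.14055069e+00, -4.05475732e-05,  2.72681639e+00]), 'wrist_force': array([ 0.8226194 , -0.28074791,  0.35413728]), 'moment': array([-0.05208272,  0.01379654, -0.02489929]), 'finger_force': 0.0, 'finger_gap': 94.09887857579572}
```

View pics/top0.png

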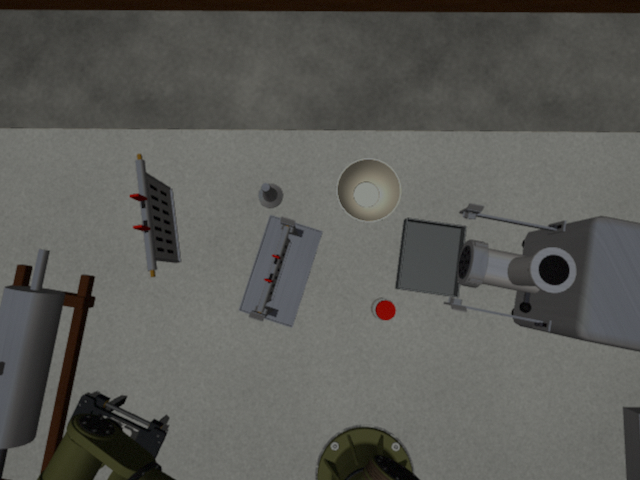

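View pics/side0.png

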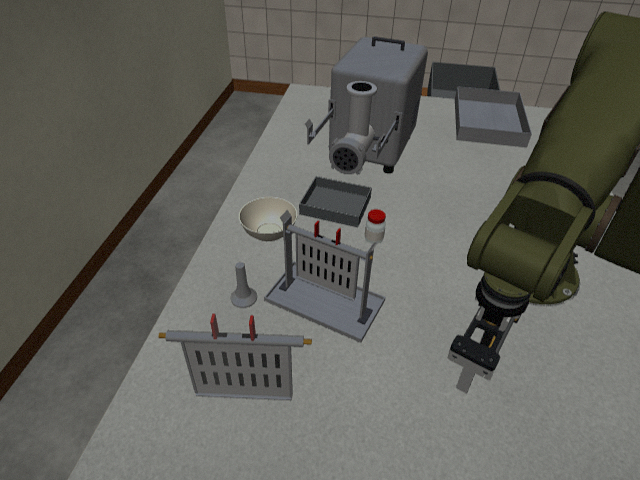

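The top view shows two guards with red tabs. One hangs on the stand, with tabs at (277,258) and (268,280). The other is a longer, free-standing one, with tabs at (137,197) and (140,227). The one on the stand fits the description: it is the smaller and it hangs in the drip stand. The grinder lugs are at (472,211) and (455,303) in top, and (310,130) and (378,148) in side.

```bash
python3 - <<'E'
from h import *
def tri(c1,a,c2,b):
    o1,o2=np.array(c1['origin'],float),np.array(c2['origin'],float);r1,r2=ray(c1,*a),ray(c2,*b)
    t=np.linalg.lstsq(np.c_[r1,-r2],o2-o1,rcond=None)[0];P,Q=o1+t[0]*r1,o2+t[1]*r2
    return (P+Q)/2,np.linalg.norm(P-Q)
for n in('top0','side0'):
    p,d,c=load(n); h=cv2.cvtColor(p,cv2.COLOR_RGB2HSV)
    m=(((h[...,0]<8)|(h[...,0]>172))&(h[...,1]>140)&(h[...,2]>70)).astype(np.uint8)
    k,l,s,ce=cv2.connectedComponentsWithStats(m)
    for i in range(1,k):
        if s[i,4]>12:
            q=l==i; P=[dp(c,d,u,v) for v,u in np.argwhere(q) if d[v,u]>0]
            P=np.array(P); print(n,s[i],ce[i].round(1),np.median(P,0).round(0),'zmax',np.percentile(P[:,2],95).round(0), 'xyzmean',P.mean(0).round(1))
p,d,c=load('top0');p2,_,_=load('side0')
z=lambda p,x,y,w,h,f:cv2.resize(p[y:y+h,x:x+w,::-1],None,fx=f,fy=f,interpolation=cv2.INTER_CUBIC)
A=z(p,230,205,100,125,4)[:300*2-100]; B=z(p,435,195,100,125,4)[:500]
C=z(p2,260,210,130,100,3)
cv2.imwrite('pics/crop.png',np.hstack([A,B]))
D=np.hstack([z(p2,295,80,120,100,3),z(p2,265,205,120,100,3)]);cv2.imwrite('pics/crop2.png',D)
E
```

```text
top0 [130 194   9   3  23] [134.2 195.1] [687. 524. 256.] zmax 258.0 xyzmean [687.1 524.9 256.1]
top0 [133 225   9   4  22] [137.5 226.3] [619. 514. 256.] zmax 260.0 xyzmean [618.8 514.8 255.8]
top0 [272 255   7   4  17] [275.5 256.2] [557. 216. 249.] zmax 252.0 xyzmean [557.4 216.9 242.4]
top0 [265 279   6   3  13] [267.5 279.9] [506. 233. 249.] zmax 252.0 xyzmean [505.8 235.1 228.3]
top0 [376 301  19  19 299] [385.  309.9] [433. -43.  90.] zmax 93.0 xyzmean [433.6 -43.5  89.4]
side0 [368 210  17  14 188] [375.8 215.9] [436. -36.  90.] zmax 94.0 xyzmean [435.7 -36.8  89.1]
side0 [315 221   4  16  22] [315.7 226.9] [560. 223. 248.] zmax 253.0 xyzmean [559.7 222.2 240.8]
side0 [336 229   5  16  30] [336.9 235.7] [509. 240. 239.] zmax 252.0 xyzmean [508.7 238.6 237.6]
side0 [211 314   4   9  24] [212.4 317.9] [688. 529. 258.] zmax 259.0 xyzmean [688.3 527.9 258. ]
side0 [249 316   5  24  57] [250.8 326.3] [620. 525. 253.] zmax 259.0 xyzmean [619.8 522.5 244.9]
```

View pics/crop.png

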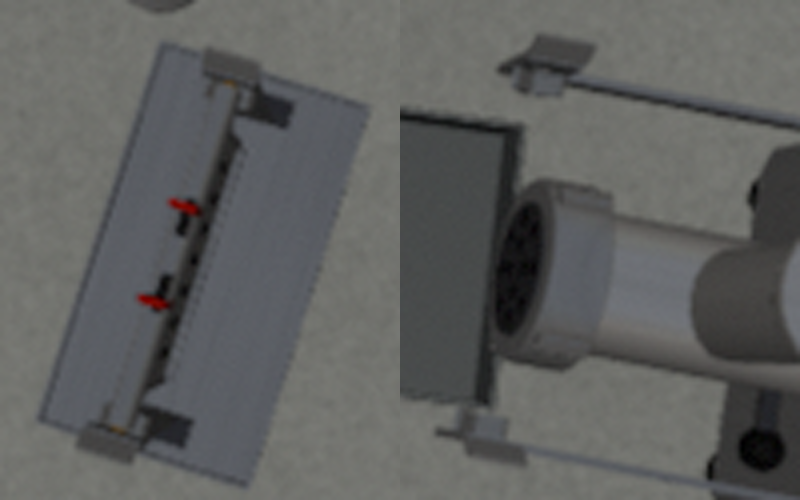

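View pics/crop2.png

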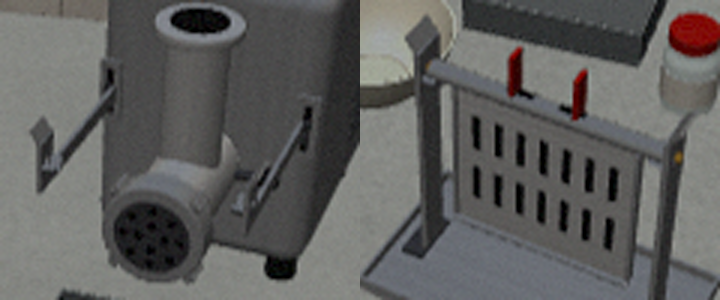

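The crop confirms it: the guard on the stand has its pins in the lugs and is the shorter one, with tabs about 54 mm apart between centres. The grinder's two lugs show clearly. Next I'll get both lug pairs from depth.

```bash
python3 - <<'E'
from h import *
for n,bx in (('top0',{'stand':(232,205,100,125),'L1':(455,200,32,20),'L2':(442,290,32,22)}),('side0',{'stand':(270,205,115,120),'L1':(303,115,20,28),'L2':(366,138,20,22)})):
    p,d,c=load(n)
    for k,(x,y,w,h) in bx.items():
        P=np.array([dp(c,d,u,v) for v in range(y,y+h) for u in range(x,x+w) if d[v,u]>0])
        if k=='stand':
            Q=P[(P[:,2]>196)&(P[:,2]<300)]; r=cv2.minAreaRect(Q[:,:2].astype(np.float32)); print(n,k,len(Q),r,Q[:,2].max())
            T=P[(P[:,2]>8)&(P[:,2]<24)]; print('tray',cv2.minAreaRect(T[:,:2].astype(np.float32)))
            U=P[(P[:,2]>205)&(P[:,2]<222)];print('tube pca',U.mean(0).round(1),np.linalg.svd(U[:,:2]-U[:,:2].mean(0),full_matrices=False)[2][0])
        else:
            Q=P[(P[:,2]>170)&(P[:,2]<290)]; print(n,k,len(Q),Q.min(0).round(0),Q.max(0).round(0),Q.mean(0).round(0))
            H=Q[Q[:,2]>Q[:,2].max()-8]; print('  tops',H.mean(0).round(1),len(H),cv2.minAreaRect(H[:,:2].astype(np.float32)))
E
```

```text
top0 stand 950 ((532.85498046875, 223.80831909179688), (32.08821487426758, 230.58111572265625), 72.89179992675781) 253.92377539578774
tray ((552.65966796875, 219.4744415283203), (165.83644104003906, 316.76812744140625), 76.52922821044922)
tube pca [531.4 223.8 211.2] [-0.95682919  0.29065083]
top0 L1 288 [ 646. -258.  195.] [ 674. -197.  268.] [ 661. -217.  237.]
  tops [ 669.3 -215.2  263.7] 50 ((669.2120971679688, -215.12850952148438), (31.532928466796875, 8.639361381530762), 84.0959243774414)
top0 L2 202 [ 444. -220.  200.] [ 472. -158.  271.] [ 457. -177.  240.]
  tops [ 448.6 -173.6  265.3] 30 ((449.0108947753906, -173.94778442382812), (31.686763763427734, 5.34031867980957), 79.18685150146484)
side0 stand 1013 ((533.9517211914062, 225.28492736816406), (36.091251373291016, 231.10336303710938), 72.8393783569336) 254.2156581572359
tray ((547.1739501953125, 74.69943237304688), (328.1612548828125, 485.5412902832031), 15.112287521362305)
tube pca [533.8 228.9 211.8] [-0.9538916   0.30015132]
side0 L1 211 [ 642. -322.  198.] [ 674. -193.  269.] [ 658. -229.  230.]
  tops [ 669.2 -210.3  264.9] 22 ((668.8485717773438, -211.94424438476562), (28.274259567260742, 10.331025123596191), 87.63823699951172)
side0 L2 141 [ 440. -318.  172.] [ 502. -153.  266.] [ 456. -186.  223.]
  tops [ 453.4 -159.   263.5] 5 ((452.8013000488281, -158.7849578857422), (4.967642784118652, 10.965383529663086), 4.159475803375244)
```

Request:
{"fn": "jog_arm", "kwargs": {"plan": [0,0,0.05,0,0,0,0.02,-0.02,0.1,0,0,-8.5,0.05,-0.05,0.14,0,0,-17,0.08,-0.08,0.18,0,0,-25.5,0.12,-0.11,0.2,0,0,-34,0.15,-0.14,0.2,0,0,-42.5,0.18,-0.17,0.2,0,0,-51,0.21,-0.2,0.2,0,0,-59.5,0.24,-0.23,0.2,0,0,-68,0.27,-0.25,0.2,0,0,-76.5,0.28,-0.275,0.2,0,0,-84.6,0.28,-0.275,0.2,0,0,-84.6,0.28,-0.275,0.2,0,0,-84.6,0.28,-0.275,0.2,0,0,-84.6], "claw": 0.094}}

```text
clock: 1.5
eef_pos: [501.2, 229.1, 405.5]
eef_rot: [-3.142, -0.0, 1.253]
wrist_force: [0.4, 0.7, 0.2]
finger_gap: 94.3
finger_force: 0.0
```

```bash
python3 - <<'E'
from h import *
p,d,c=snap('wrist','w1'); print(c, manip.read_state()['eef_pos'])
E
```

```text
{'fx': 399.8289171839207, 'fy': 399.8289171839207, 'cx': 319.5514220380277, 'cy': 239.70963090833067, 'origin': array([524.18313607, 300.51869893, 584.1493184 ]), 'attitude': array([ 2.87969330e+00,  9.67294769e-05, -3.16278984e-01])} [501.10758159 229.27913739 405.58772294]
```

View pics/w1.png

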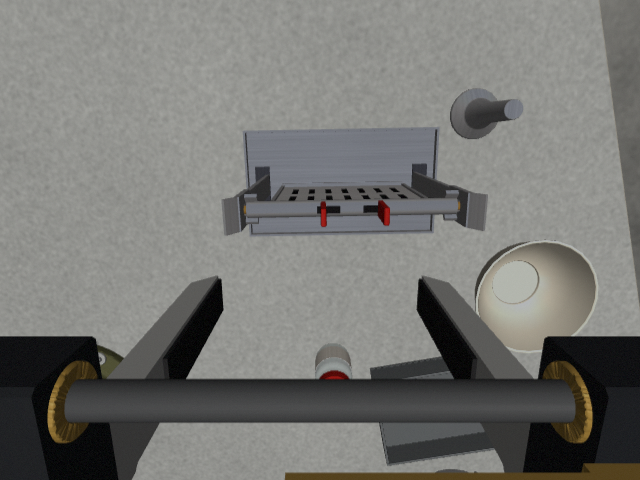

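Wrist view: the tube runs from (246,209) to (459,206), with red tabs at (323,213) and (384,212). Only the stand guard is in view.

```bash
python3 - <<'E'
from h import *
p,d,c=load('w1'); h=cv2.cvtColor(p,cv2.COLOR_RGB2HSV)
vv,uu=np.mgrid[190:235,220:490]
P=np.array([dp(c,d,u,v) for u,v in zip(uu.ravel(),vv.ravel())]); 
m=(((h[...,0]<8)|(h[...,0]>172))&(h[...,1]>140)&(h[...,2]>60))[190:235,220:490].ravel()
T=P[m]; 
a=np.radians(-17.8)
ax=np.array([np.cos(a),np.sin(a)]);nx=np.array([-ax[1],ax[0]])
s=T[:,:2]@ax
U=P[(P[:,2]>209)&(P[:,2]<216)&~m]
q=U[:,:2]@nx; med=np.median(q); U=U[abs(q-med)<9]
dr=np.linalg.svd(U[:,:2]-U[:,:2].mean(0),full_matrices=False)[2][0]; print('angle',np.degrees(np.arctan2(dr[1],dr[0])),'top z',np.percentile(U[:,2],[50,95,99]))
us=U[:,:2]@ax; print('ext',us.min(),us.max(),np.percentile(us,[1,99]))
mid=[]
for k in (0,1):
    t=T[(s>np.median(s)) if k else (s<np.mean([s.min(),s.max()]))]
    print('tab',t.mean(0).round(1),'z',t[:,2].min(),t[:,2].max(),'s',np.percentile(t[:,:2]@ax,[2,98]),'n',np.percentile(t[:,:2]@nx,[2,98]))
print('tube n',np.median(U[U[:,2]>212][:,:2]@nx), 'tube s mid',(us.min()+us.max())/2)
n0=np.median(U[U[:,2]>212][:,:2]@nx)
for s0 in [(us.min()+us.max())/2,(s.min()+s.max())/2]: print('centre',ax*s0+nx*n0)
# ray cross-check: tab tops at z 250
for u,v in((323,203),(384,203)): print(onz(c,u,v,250))
E
```

```text
angle 162.9292799783581 top z [211.52547844 213.46113573 214.40611366]
ext 333.9945333768779 539.8838928652476 [334.60432909 539.25642762]
tab [506.4 236.7 253.9] z 217.7779692333126 584.1493184026963 s [407.59793528 412.06041819] n [369.2353145  416.77998172]
tab [557.4 219.4 246.3] z 216.7023915701953 252.00729390887216 s [461.54268971 466.09066781] n [370.48526494 385.23423033]
tube n 377.0677915290624 tube s mid 436.9392131210627
centre [531.29052118 225.44706137]
centre [531.19546625 225.47758016]
[509.04297335 244.99701264 250.        ]
[557.99901382 228.97632477 250.        ]
```

Request:
{"fn": "jog_arm", "kwargs": {"plan": [0.03,-0.0025,-0.03,0,0,1,0.03,-0.0025,-0.075,0,0,1,0.03,-0.0025,-0.12,0,0,1,0.03,-0.0025,-0.15,0,0,1,0.03,-0.0025,-0.175,0,0,1,0.03,-0.0025,-0.187,0,0,1,0.03,-0.0025,-0.187,0,0,1,0.03,-0.0025,-0.187,0,0,1], "claw": 0.094}}

```text
clock: 2.35
eef_pos: [531.9, 226.4, 219.8]
eef_rot: [3.14, -0.001, 1.269]
wrist_force: [-0.5, 0.7, 0.1]
finger_gap: 93.9
finger_force: 0.0
```

```bash
python3 - <<'E'
from h import *
s=manip.read_state();print(s['eef_pos'],s['eef_rot'],s['wrist_force'])
a=snap('side','s1')[0];b=snap('wrist','w2')[0]
cv2.imwrite('pics/c3.png',np.hstack([cv2.resize(a[190:310,260:400,::-1],(466,400)),cv2.resize(b[240:480,120:520,::-1],(334,400))]))
E
```

```text
[531.92610183 226.36581535 219.80272135] [ 3.14026183e+00 -1.00280706e-03  1.26863331e+00] [-0.50265093  0.65132704  0.13675046]
```

View pics/c3.png

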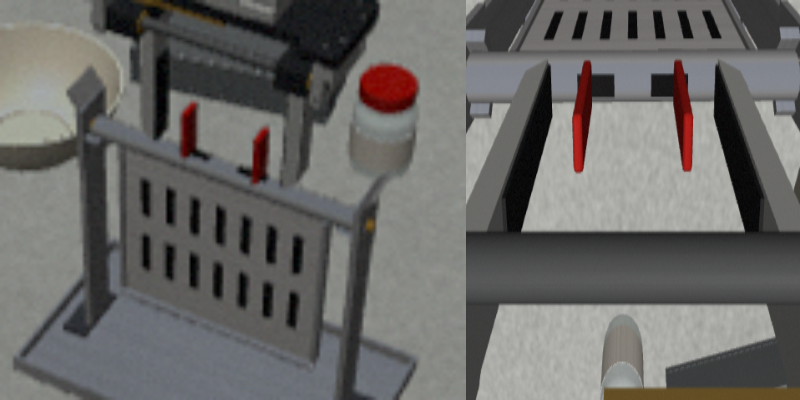

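The crops show the fingers astride the red tabs and centred to about 1 px, at (550/718) against (575/692). Squeezing now.

Request:
{"fn": "jog_arm", "kwargs": {"plan": [0,0,0,0,0,0,0,0,0,0,0,0,0,0,0,0,0,0,0,0,0,0,0,0,0,0,0,0,0,0,0,0,0,0,0,0,0,0,0,0,0,0,0,0,0,0,0,0,0,0,0,0,0,0,0,0,0,0,0,0], "claw": 0.02, "force": 45}}

```text
clock: 3.45
eef_pos: [531.7, 225.8, 218.6]
eef_rot: [3.141, -0.0, 1.268]
wrist_force: [-0.2, 0.0, 1.8]
finger_gap: 29.7
finger_force: 45.0
```

Request:
{"fn": "jog_arm", "kwargs": {"plan": [0,0,0.002,0,0,0,0,0,0.005,0,0,0,0,0,0.009,0,0,0,0,0,0.014,0,0,0,0,0,0.02,0,0,0,0,0,0.026,0,0,0,0,0,0.032,0,0,0,0,0,0.038,0,0,0,0,0,0.044,0,0,0,0,0,0.05,0,0,0,0,0,0.055,0,0,0,0,0,0.06,0,0,0,0,0,0.064,0,0,0,0,0,0.067,0,0,0,0,0,0.07,0,0,0,0,0,0.07,0,0,0,0,0,0.07,0,0,0]}}

```text
clock: 5.15
eef_pos: [531.6, 225.8, 288.3]
eef_rot: [-3.141, 0.0, 1.268]
wrist_force: [0.2, -0.0, -3.8]
finger_gap: 30.0
finger_force: 45.0
```

```bash
python3 - <<'E'
from h import *
s=manip.read_state();print(s['eef_pos'],s['eef_rot'],s['wrist_force'],s['moment'],s['finger_gap'])
a=snap('side','s2')[0];b=snap('wrist','w3')[0]
cv2.imwrite('pics/c4.png',np.hstack([cv2.resize(a[160:310,260:400,::-1],(420,450)),cv2.resize(b[200:400,160:480,::-1],(380,450))]))
E
```

```text
[531.6436959  225.8314207  288.33104345] [-3.14147930e+00  8.74433633e-05  1.26769032e+00] [ 0.23539554 -0.02382261 -3.82247088] [-0.02375663  0.03971741 -0.02680452] 30.03951258113505
```

View pics/c4.png

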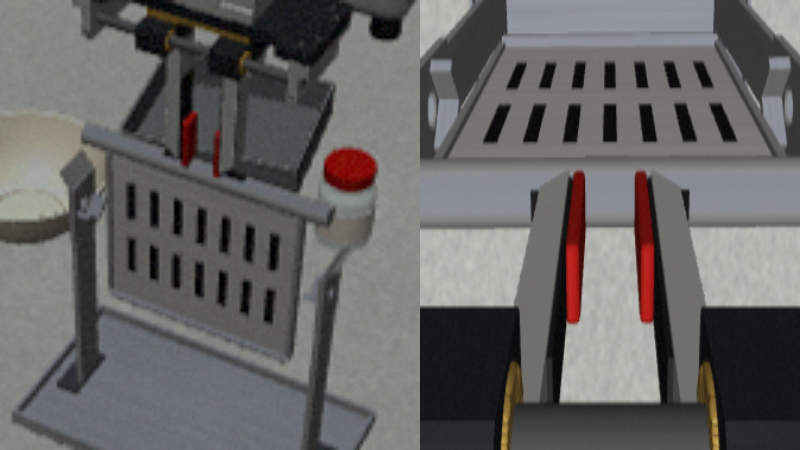

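The guard is free, level and its pins are in, with 3.8 N of weight on the wrist. Seated, TCP z minus hinge z was 13.6 mm. The stand lugs show beside it, which gives me a reference view for the grinder lugs. I'll leave along the stand's x and go above the grinder hinge.

Request:
{"fn": "jog_arm", "kwargs": {"plan": [0,0,0.008,0,0,0,0,0,0.02,0,0,0,-0.003,-0.01,0.02,0,0,0,-0.009,-0.03,0.02,0,0,0,-0.015,-0.05,0.02,0,0,0,-0.021,-0.07,0.02,0,0,0,-0.024,-0.095,0.02,0,0,0,-0.022,-0.12,0.02,0,0,0,-0.018,-0.148,0.02,0,0,0.5,-0.013,-0.176,0.02,0,0,1.2,-0.008,-0.204,0.02,0,0,1.9,-0.002,-0.232,0.02,0,0,2.6,0.004,-0.26,0.02,0,0,3.3,0.01,-0.288,0.02,0,0,4,0.015,-0.316,0.02,0,0,4.7,0.02,-0.344,0.02,0,0,5.4,0.023,-0.37,0.02,0,0,6,0.026,-0.392,0.02,0,0,6.4,0.028,-0.41,0.02,0,0,6.8,0.028,-0.419,0.02,0,0,6.8]}}

```text
clock: 7.25
eef_pos: [559.2, -194.9, 308.4]
eef_rot: [-3.141, 0.0, 1.385]
wrist_force: [0.2, -0.1, -3.7]
finger_gap: 29.9
finger_force: 45.0
```

Request:
{"fn": "jog_arm", "kwargs": {"plan": [0,0,0,0,0,0,0,0,0,0,0,0,0,0,0,0,0,0]}}

```text
clock: 7.55
eef_pos: [559.6, -192.3, 308.7]
eef_rot: [3.141, -0.0, 1.387]
wrist_force: [-0.2, -1.1, -3.7]
finger_gap: 30.0
finger_force: 45.0
```

```bash
python3 - <<'E'
from h import *
s=manip.read_state();print(s['eef_pos'],s['eef_rot'],s['wrist_force'],s['moment'],s['finger_gap'])
snap('side','s3');snap('top','t3');b=snap('wrist','w4')[0]; a=load('w3')[0]
cv2.imwrite('pics/c5.png',np.vstack([a[190:430,:,::-1],b[190:430,:,::-1]]))
E
```

```text
[ 559.61502507 -192.34718955  308.68373653] [ 3.14134499e+00 -1.15410159e-04  1.38710947e+00] [-0.16614728 -1.10139679 -3.74551623] [-0.04979548  0.06930361  0.03928682] 29.9514456150066
```

View pics/c5.png

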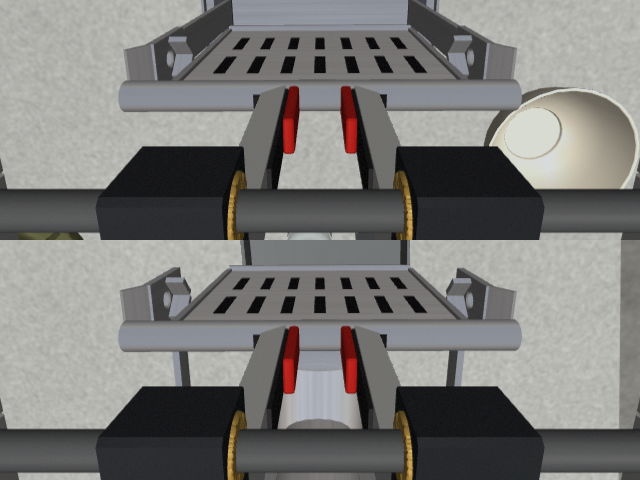

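The two views (70 mm above the stand above, now below) nearly match. The lug flares' outer edges are at u = 124/516 over the stand and 121/517 over the grinder. I'll compare them in 3D in the tool frame.

```bash
cat > cmp.py <<'E'
from h import *
import sys
def lug(n,tcp,yaw,box=((112,200),(440,528)),rows=(195,300)):
    p,d,c=load(n); a=yaw-np.pi/2; ax=np.array([np.cos(a),np.sin(a)]); nx=np.array([-ax[1],ax[0]])
    out=[]
    for lo,hi in box:
        vv,uu=np.mgrid[rows[0]:rows[1],lo:hi]
        P=np.array([dp(c,d,u,v) for u,v in zip(uu.ravel(),vv.ravel())])-tcp
        S=np.c_[P[:,:2]@nx,P[:,:2]@ax,P[:,2]]     # guard x, y, z rel to TCP
        S=S[(S[:,2]>-130)&(S[:,2]<-30)&(abs(S[:,1])>92)&(abs(S[:,1])<135)&(S[:,0]>-40)&(S[:,0]<45)]
        q=lambda A,l:np.percentile(A,l).round(1)
        T=S[S[:,2]>np.percentile(S[:,2],98)-8]
        Pl=S[(abs(S[:,1])<109)&(abs(S[:,1])>101)]
        print(n,len(S),'z',q(S[:,2],[1,98]),'|y|',q(abs(S[:,1]),[2,50,98]),'x',q(S[:,0],[2,50,98]),'top x',q(T[:,0],[3,97]),'y',q(abs(T[:,1]),[3,97]), 'plate x',q(Pl[:,0],[2,98]),'y',q(abs(Pl[:,1]),[10,50,90]),len(Pl))
E
python3 - <<'E'
from cmp import *
lug('w3',np.array([531.64,225.83,288.33]),1.2677)
lug('w4',np.array([559.61,-192.35,308.68]),1.3871)
# independent: top view
p,d,c=load('t3')
for x,y,w,h in((455,198,40,28),(438,288,40,28)):
    P=np.array([dp(c,d,u,v) for v in range(y,y+h) for u in range(x,x+w) if d[v,u]>0]);Q=P[(P[:,2]>225)&(P[:,2]<290)]
    print(len(Q),Q.mean(0).round(1),np.percentile(Q[:,2],98).round(1))
E
```

```text
w3 2582 z [-127.   -46.4] |y| [ 93.3 103.1 114.2] x [-11.8   4.1  14.7] top x [-4.4 14.4] y [107.3 115.1] plate x [-12.3  14.7] y [102.4 103.1 107.4] 1678
w3 2601 z [-127.2  -46.4] |y| [ 93.2 102.6 113.5] x [-11.2   5.1  15.9] top x [-3.6 15.7] y [106.6 114.6] plate x [-11.4  15.9] y [101.9 102.6 107.4] 1718
w4 2591 z [-107.6  -44. ] |y| [ 92.9 104.2 115. ] x [-12.    3.9  14.8] top x [-4.  14.6] y [108.3 116.3] plate x [-12.8  14.8] y [103.3 104.1 107.7] 1556
w4 2283 z [-107.7  -44.3] |y| [ 93.1 101.7 112.5] x [-10.7   4.5  14.5] top x [-2.8 14.3] y [105.5 113.5] plate x [-9.9 14.5] y [101.1 102.8 107.3] 1363
184 [ 655.4 -208.   249.5] 270.8
175 [ 463.4 -174.9  251.6] 273.1
```

Request:
{"fn": "jog_arm", "kwargs": {"plan": [-0.0012,-0.0004,-0.002,0,0,-0.35,-0.0012,-0.0004,-0.006,0,0,-0.35,-0.0012,-0.0004,-0.011,0,0,-0.35,-0.0012,-0.0004,-0.016,0,0,-0.35,-0.0012,-0.0004,-0.021,0,0,-0.35,-0.0012,-0.0004,-0.026,0,0,-0.35,-0.0012,-0.0004,-0.03,0,0,-0.35,-0.0012,-0.0004,-0.034,0,0,-0.35,-0.0012,-0.0004,-0.037,0,0,-0.35,-0.0012,-0.0004,-0.039,0,0,-0.35,-0.0012,-0.0004,-0.04,0,0,-0.35,-0.0012,-0.0004,-0.04,0,0,-0.35,-0.0012,-0.0004,-0.04,0,0,-0.35]}}

```text
clock: 9.0
eef_pos: [558.5, -193.5, 268.6]
eef_rot: [3.141, 0.0, 1.38]
wrist_force: [-1.1, 0.3, -5.1]
finger_gap: 29.8
finger_force: 45.0
```

```bash
python3 - <<'E'
from h import *
s=manip.read_state();print(s['eef_pos'],s['eef_rot'],s['wrist_force'],s['moment'],s['finger_gap'])
snap('side','s4');b=snap('wrist','w5')[0]
cv2.imwrite('pics/c6.png',cv2.resize(b[215:330,90:550,::-1],(800,400)))
E
```

```text
[ 558.48524436 -193.54160676  268.60881607] [3.14138211e+00 4.75848438e-05 1.38032534e+00] [-1.11149425  0.29471293 -5.05131375] [-0.04638093  0.01519957 -0.01910791] 29.805748140281956
```

View pics/c6.png

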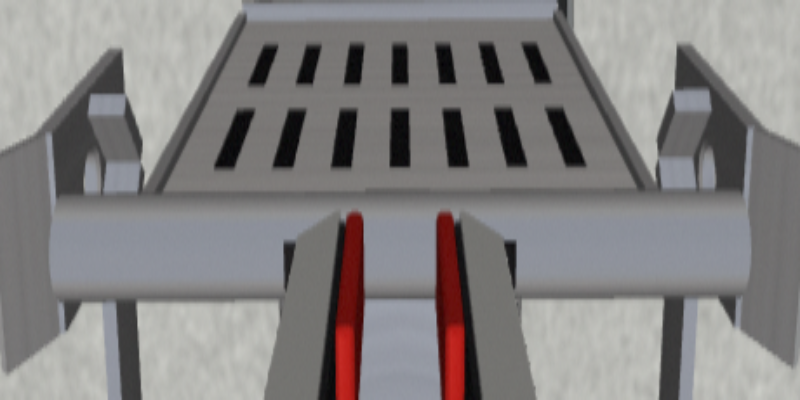

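The tube is centred between the lug mouths: its ends are at 50/750, and the mouth corners at 48/752 in the crop. Continuing down.

Request:
{"fn": "jog_arm", "kwargs": {"plan": [0,0,-0.002,0,0,0,0,0,-0.005,0,0,0,0,0,-0.008,0,0,0,0,0,-0.011,0,0,0,0,0,-0.014,0,0,0,0,0,-0.016,0,0,0,0,0,-0.018,0,0,0,0,0,-0.019,0,0,0,0,0,-0.02,0,0,0,0,0,-0.02,0,0,0]}}

```text
clock: 10.1
eef_pos: [558.4, -193.5, 248.3]
eef_rot: [-3.141, -0.0, 1.38]
wrist_force: [0.4, -0.5, -3.4]
finger_gap: 30.3
finger_force: 45.0
```

Request:
{"fn": "jog_arm", "kwargs": {"plan": [0,0,-0.001,0,0,0,0,0,-0.002,0,0,0,0,0,-0.003,0,0,0,0,0,-0.003,0,0,0]}}

```text
clock: 10.5
eef_pos: [558.4, -193.5, 245.3]
eef_rot: [-3.141, -0.0, 1.38]
wrist_force: [0.6, 0.5, -3.1]
finger_gap: 29.8
finger_force: 45.0
```

No contact at 245.3, so I'm going on in 1 mm feeling steps.

Request:
{"fn": "jog_arm", "kwargs": {"plan": [0,0,-0.0005,0,0,0,0,0,-0.001,0,0,0,0,0,-0.0015,0,0,0,0,0,-0.002,0,0,0,0,0,-0.002,0,0,0]}}

```text
clock: 11.0
eef_pos: [558.4, -193.6, 243.3]
eef_rot: [-3.141, -0.0, 1.38]
wrist_force: [-0.8, 0.5, -4.4]
finger_gap: 30.0
finger_force: 45.0
```

Request:
{"fn": "jog_arm", "kwargs": {"plan": [0,0,-0.0005,0,0,0,0,0,-0.001,0,0,0,0,0,-0.001,0,0,0]}}

```text
clock: 11.3
eef_pos: [558.4, -193.5, 242.4]
eef_rot: [-3.141, -0.0, 1.38]
wrist_force: [0.3, -0.6, -4.2]
finger_gap: 29.8
finger_force: 45.0
```

Request:
{"fn": "jog_arm", "kwargs": {"plan": [0,0,-0.0005,0,0,0,0,0,-0.001,0,0,0,0,0,-0.001,0,0,0]}}

```text
clock: 11.6
eef_pos: [558.6, -193.4, 241.8]
eef_rot: [3.141, -0.0, 1.38]
wrist_force: [0.1, 1.6, -0.7]
finger_gap: 30.3
finger_force: 45.0
```

Request:
{"fn": "jog_arm", "kwargs": {"plan": [0,0,-0.0005,0,0,0,0,0,-0.0005,0,0,0]}}

```text
clock: 11.8
eef_pos: [558.6, -193.4, 241.6]
eef_rot: [3.141, -0.0, 1.38]
wrist_force: [-1.3, 3.1, 5.1]
finger_gap: 29.6
finger_force: 45.0
```

Request:
{"fn": "jog_arm", "kwargs": {"plan": [0,0,-0.0005,0,0,0,0,0,-0.0005,0,0,0]}}

```text
clock: 12.0
eef_pos: [558.7, -193.4, 241.5]
eef_rot: [3.14, -0.0, 1.38]
wrist_force: [-1.9, 4.0, 8.4]
finger_gap: 30.4
finger_force: 45.0
```

Request:
{"fn": "jog_arm", "kwargs": {"plan": [0,0.0005,0,0,0,0,0,0.0005,0,0,0,0]}}

```text
clock: 12.2
eef_pos: [558.8, -193.0, 241.2]
eef_rot: [3.14, 0.0, 1.38]
wrist_force: [-0.0, 2.3, 6.4]
finger_gap: 29.9
finger_force: 45.0
```

```bash
python3 - <<'E'
from h import *
s=manip.read_state();print(s['eef_pos'],s['eef_rot'],s['wrist_force'],s['moment'])
E
```

```text
[ 558.80425517 -193.01421262  241.18863549] [3.13999928e+00 1.23137715e-04 1.38040990e+00] [-0.0186657   2.25969856  6.37597097] [0.51466004 0.12663729 0.0197387 ]
```

Request:
{"fn": "jog_arm", "kwargs": {"plan": [0,0.0005,0,0,0,0,0,0.0005,0,0,0,0]}}

```text
clock: 12.4
eef_pos: [558.8, -192.9, 241.2]
eef_rot: [3.14, 0.001, 1.38]
wrist_force: [2.1, 0.8, 4.4]
finger_gap: 29.9
finger_force: 45.0
```

Request:
{"fn": "jog_arm", "kwargs": {"plan": [0,0.0005,0,0,0,0,0,0.0005,0,0,0,0]}}

```text
clock: 12.6
eef_pos: [558.8, -192.8, 241.2]
eef_rot: [3.139, 0.002, 1.38]
wrist_force: [1.3, -1.1, 5.8]
finger_gap: 29.9
finger_force: 45.0
```

```bash
python3 - <<'E'
from h import *
s=manip.read_state();print(s['eef_pos'],s['eef_rot'],s['wrist_force'],s['moment'])
E
```

```text
[ 558.79935715 -192.8077686   241.20510062] [3.13949011e+00 1.52891719e-03 1.37997758e+00] [ 1.26166306 -1.05784362  5.75142633] [-0.47392251 -0.01084553  0.00496625]
```

Request:
{"fn": "jog_arm", "kwargs": {"plan": [0,-0.0004,-0.0002,0,0,0,0,-0.0004,-0.0002,0,0,0,0,-0.0004,-0.0002,0,0,0]}}

```text
clock: 12.9
eef_pos: [558.8, -192.9, 241.2]
eef_rot: [3.14, 0.001, 1.38]
wrist_force: [0.7, -0.3, 6.9]
finger_gap: 29.6
finger_force: 45.0
```

Request:
{"fn": "jog_arm", "kwargs": {"plan": [0,0,0,0,0,0,0,0,0,0,0,0,0,0,0,0,0,0], "claw": 0.036}}

```text
clock: 13.2
eef_pos: [558.7, -192.9, 241.0]
eef_rot: [3.14, 0.001, 1.38]
wrist_force: [0.3, 0.3, 6.6]
finger_gap: 36.1
finger_force: 8.2
```

Request:
{"fn": "jog_arm", "kwargs": {"plan": [0,0,0,0,0,0,0,0,0,0,0,0,0,0,0,0,0,0], "claw": 0.044}}

```text
clock: 13.5
eef_pos: [558.7, -192.9, 241.0]
eef_rot: [3.14, 0.001, 1.38]
wrist_force: [0.3, -0.3, 6.6]
finger_gap: 44.2
finger_force: 6.6
```

Request:
{"fn": "jog_arm", "kwargs": {"plan": [0,0,0,0,0,0,0,0,0,0,0,0,0,0,0,0,0,0], "claw": 0.052}}

```text
clock: 13.8
eef_pos: [558.7, -192.9, 241.0]
eef_rot: [3.14, 0.001, 1.38]
wrist_force: [-0.4, 0.9, 5.5]
finger_gap: 51.5
finger_force: 5.0
```

At a 51.5 mm gap the tabs still push with the free spring force of 5 N. So both pins are past the plate face and into the eyes.

Request:
{"fn": "jog_arm", "kwargs": {"plan": [0,0,0,0,0,0,0,0,0,0,0,0,0,0,0,0,0,0], "claw": 0.06}}

```text
clock: 14.1
eef_pos: [558.4, -192.6, 240.1]
eef_rot: [-3.141, 0.0, 1.38]
wrist_force: [0.4, 0.1, -0.2]
finger_gap: 60.1
finger_force: 0.0
```

Request:
{"fn": "jog_arm", "kwargs": {"plan": [0,0,0.001,0,0,0,0,0,0.001,0,0,0,0,0,0.001,0,0,0,0,0,0.001,0,0,0], "claw": 0.085}}

```text
clock: 14.5
eef_pos: [558.4, -192.5, 241.2]
eef_rot: [-3.141, 0.0, 1.38]
wrist_force: [-0.2, 0.2, -0.0]
finger_gap: 84.3
finger_force: 0.0
```

```bash
python3 - <<'E'
from h import *
s=manip.read_state();print(s['eef_pos'],s['wrist_force'],s['finger_gap'])
p,d,c=snap('wrist','w6'); 
h=cv2.cvtColor(p,cv2.COLOR_RGB2HSV)
m=(((h[...,0]<8)|(h[...,0]>172))&(h[...,1]>140)&(h[...,2]>60)).astype(np.uint8)
k,l,st,ce=cv2.connectedComponentsWithStats(m)
P=[np.array([dp(c,d,u,v) for v,u in np.argwhere(l==i) if d[v,u]>0]) for i in range(1,k) if st[i,4]>80]
ax=np.array([np.cos(1.38-np.pi/2),np.sin(1.38-np.pi/2)])
for q in P: print(len(q),((q-s['eef_pos'])[:,:2]@ax).min(),((q-s['eef_pos'])[:,:2]@ax).max(),q[:,2].max())
cv2.imwrite('pics/c7.png',cv2.resize(p[215:345,90:550,::-1],(800,440)))
E
```

```text
[ 558.44286629 -192.47958034  241.17433606] [-0.1983022   0.21133701 -0.00842509] 84.32075867759413
3624 -175.7748271939796 -126.30043755049019 92.04546928042168
1073 -29.38835399803311 -24.23872344686877 275.1876152219735
887 24.318842608518175 29.575900873815545 274.6035096724796
```

View pics/c7.png

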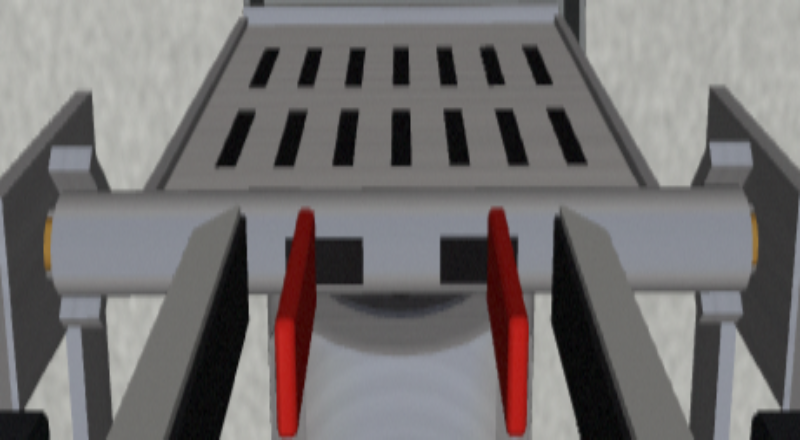

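Tabs are back to 59 mm apart over the outer faces (-29.4/+29.6). Brass pins reach into both lugs at (47,243) and (754,240), and the tube lies in both V seats. I'll withdraw straight up.

Request:
{"fn": "jog_arm", "kwargs": {"plan": [0,0,0.005,0,0,0,0,0,0.015,0,0,0,0,0,0.03,0,0,0,0,0,0.05,0,0,0,0,0,0.075,0,0,0,0,0,0.1,0,0,0,0,0,0.12,0,0,0,0,0,0.13,0,0,0,0,0,0.13,0,0,0,0,0,0.13,0,0,0]}}

```text
clock: 15.55
eef_pos: [558.3, -192.4, 370.4]
eef_rot: [-3.141, -0.0, 1.38]
wrist_force: [-0.2, 0.7, -0.6]
finger_gap: 85.3
finger_force: 0.0
```

```bash
python3 - <<'E'
from h import *
s=manip.read_state();print(s['eef_pos'],s['wrist_force'])
p,d,c=snap('wrist','w7'); h=cv2.cvtColor(p,cv2.COLOR_RGB2HSV)
m=(((h[...,0]<8)|(h[...,0]>172))&(h[...,1]>140)&(h[...,2]>60)).astype(np.uint8)
k,l,st,ce=cv2.connectedComponentsWithStats(m)
for i in range(1,k):
    if st[i,4]>40:
        P=np.array([dp(c,d,u,v) for v,u in np.argwhere(l==i) if d[v,u]>0]);print(P.mean(0).round(1),P[:,2].max().round(1))
print(manip.sign_off())
E
```

```text
[ 558.3480244  -192.42074216  370.40049605] [-0.18868916  0.73004928 -0.55741467]
[433.7 -44.6  89.1] 92.7
[ 532.6 -185.9  267.4] 274.5
[ 585.2 -195.7  267.4] 274.6
the job is handed in; nothing more can be done
None
```

The guard hangs seated in the grinder hinge with both pins sprung home through the eyes; the arm is clear and the job was handed in at about 15.6 s.

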